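# Put the dried tube sleeves on their carrier and lock it

### The job

The washed tube sleeves on the lab's drying rack are dry. Lift each one off its peg and slide it right down onto a shaft of the carrier that it fits, wide-bored sleeves on thick shafts and narrow-bored ones on thin shafts, one to a shaft and the same way up as they hang; then, when all are home, swing the retaining bar over them until it rests fully in its keeper. Leave the jar, the dropper bottle and the white tray where they are.

Things in the scene. Friction and masses are not known exactly. Their poses are not given: they have to be found in the camera images.
- wide_1: an aluminium tube sleeve, open right through, 40 mm outside, 27 mm bore, 45 mm long. Origin: centre of the end that is lower at the start; z runs along the tube to the upper end. At the start it hangs on one of the rack's pegs. May be absent.
- narrow_1: an aluminium tube sleeve, open right through, 32 mm outside, 17 mm bore, 45 mm long. Origin: centre of the end that is lower at the start; z runs along the tube to the upper end. At the start it hangs on one of the rack's pegs. May be absent.
- wide_2: an aluminium tube sleeve, open right through, 40 mm outside, 27 mm bore, 45 mm long. Origin: centre of the end that is lower at the start; z runs along the tube to the upper end. At the start it hangs on one of the rack's pegs. May be absent.
- narrow_2: an aluminium tube sleeve, open right through, 32 mm outside, 17 mm bore, 45 mm long. Origin: centre of the end that is lower at the start; z runs along the tube to the upper end. At the start it hangs on one of the rack's pegs. May be absent.
- rack: white plastic drying rack, fixed: base 120 x 300 x 10 mm (long side along its y), with a beam 44 mm wide and 30 mm high along its middle. Origin: centre of its underside. Four like pegs stand on the beam at y = -111, -37, 37, 111 mm, all leaning 0.35 rad from vertical towards the rack's -x (to the robot).
- peg (a point): root, on the peg's axis, of the rack's peg at y = 37 mm: on the rack's midline, 30 mm up. Each peg is 27 mm thick for 30 mm along its axis, then, above that shoulder, 14 mm thick for 51 mm. A sleeve hangs on the thin part, its lower end on the shoulder; the tip stands about 6 mm out of it. A wide sleeve hangs up to 7 mm off the peg's axis.
- carrier: grey steel carrier, loose but heavy (2.4 kg): base 120 x 310 x 12 mm, long side along its y. Origin: centre of its underside; z up. Upright shafts in a row at x = 0: y = 81 thick, 27 thin, -27 thick, -81 mm thin. At y = 130 mm a post carries the retaining bar; at y = -130 mm is its keeper, a C-shaped bracket 90 mm high, 24 mm wide, open towards the carrier's +x.
- thick_a (a point): foot of one thick (24 mm) steel shaft of the carrier, on the shaft's axis at the top face of the carrier's base (12 mm above the table); the shaft rises 51 mm from here along z, full width for 45 mm, then tapered by 4 mm in radius over the last 6 mm. Axes as the carrier's.
- thick_b (a point): foot of one thick (24 mm) steel shaft of the carrier, on the shaft's axis at the top face of the carrier's base (12 mm above the table); the shaft rises 51 mm from here along z, full width for 45 mm, then tapered by 4 mm in radius over the last 6 mm. Axes as the carrier's.
- thin_a (a point): foot of one thin (14 mm) steel shaft of the carrier, on the shaft's axis at the top face of the carrier's base (12 mm above the table); the shaft rises 51 mm from here along z, full width for 45 mm, then tapered by 4 mm in radius over the last 6 mm. Axes as the carrier's.
- thin_b (a point): foot of one thin (14 mm) steel shaft of the carrier, on the shaft's axis at the top face of the carrier's base (12 mm above the table); the shaft rises 51 mm from here along z, full width for 45 mm, then tapered by 4 mm in radius over the last 6 mm. Axes as the carrier's.
- bar (a joint): angle of the retaining bar about its upright pivot on the carrier: 0 = closed, over the shafts, its end in the keeper; grows as it swings out level to the carrier's +x side; 1.05 to 1.35 rad at the start. It stays where it is left (about 1.5 N at the knob moves it). A flat steel strip 264 mm long from the pivot, 18 mm wide, 8 mm thick, underside 67 mm above the table.
- knob (a point): middle of the bar's upright black knob, 16 mm thick, 32 mm high (from 75 to 107 mm above the table), 130 mm from the pivot: the pivot lies at (0, 130 mm) in the carrier's frame, and at bar angle q the knob is at (130 sin q, 130 - 130 cos q) mm there.
- jar: small white specimen jar with a red lid, 42 mm wide, 60 mm high; leave it alone. Origin: centre of its underside.
- dropper: small glass dropper bottle with a black top, 28 mm wide, 70 mm high; leave it alone. Origin: centre of its underside.
- tray: flat white dimpled slide tray, 130 x 170 x 22 mm; leave it alone. Origin: centre of its underside.
Not all that is in view belongs to the job. Leave any turquoise look-alike of the wide_1 alone. Leave any yellow look-alike of the narrow_2 alone.

How it is judged:
On the way, in this order (a step that is already met when the one before it is completed fails the run):
1. every sleeve is right down on a shaft that it fits, with the retaining bar still swung aside (((horizontal distance between wide_1 and thick_a below 0.004 m and z of wide_1 in the frame of thick_a below 0.003 m and angle between the z axis of wide_1 and the z axis of thick_a, either way round below 0.1 rad) or (horizontal distance between wide_1 and thick_b below 0.004 m and z of wide_1 in the frame of thick_b below 0.003 m and angle between the z axis of wide_1 and the z axis of thick_b, either way round below 0.1 rad)) and ((horizontal distance between narrow_1 and thin_a below 0.004 m and z of narrow_1 in the frame of thin_a below 0.003 m and angle between the z axis of narrow_1 and the z axis of thin_a, either way round below 0.1 rad) or (horizontal distance between narrow_1 and thin_b below 0.004 m and z of narrow_1 in the frame of thin_b below 0.003 m and angle between the z axis of narrow_1 and the z axis of thin_b, either way round below 0.1 rad)) and ((horizontal distance between wide_2 and thick_a below 0.004 m and z of wide_2 in the frame of thick_a below 0.003 m and angle between the z axis of wide_2 and the z axis of thick_a, either way round below 0.1 rad) or (horizontal distance between wide_2 and thick_b below 0.004 m and z of wide_2 in the frame of thick_b below 0.003 m and angle between the z axis of wide_2 and the z axis of thick_b, either way round below 0.1 rad)) and ((horizontal distance between narrow_2 and thin_a below 0.004 m and z of narrow_2 in the frame of thin_a below 0.003 m and angle between the z axis of narrow_2 and the z axis of thin_a, either way round below 0.1 rad) or (horizontal distance between narrow_2 and thin_b below 0.004 m and z of narrow_2 in the frame of thin_b below 0.003 m and angle between the z axis of narrow_2 and the z axis of thin_b, either way round below 0.1 rad)) and value of joint bar above 0.6 rad), for 0.2 s.
2. the retaining bar is swung closed into its keeper (value of joint bar below 0.06 rad), for 0.2 s.
At the end, for the whole second after the job is handed in: every sleeve present stands on a shaft of its own size, within 4 mm of the shaft's axis, within 0.1 rad of its direction and less than 3 mm above the base, and the bar is within 0.06 rad of closed (((horizontal distance between wide_1 and thick_a below 0.004 m and z of wide_1 in the frame of thick_a below 0.003 m and angle between the z axis of wide_1 and the z axis of thick_a, either way round below 0.1 rad) or (horizontal distance between wide_1 and thick_b below 0.004 m and z of wide_1 in the frame of thick_b below 0.003 m and angle between the z axis of wide_1 and the z axis of thick_b, either way round below 0.1 rad)) and ((horizontal distance between narrow_1 and thin_a below 0.004 m and z of narrow_1 in the frame of thin_a below 0.003 m and angle between the z axis of narrow_1 and the z axis of thin_a, either way round below 0.1 rad) or (horizontal distance between narrow_1 and thin_b below 0.004 m and z of narrow_1 in the frame of thin_b below 0.003 m and angle between the z axis of narrow_1 and the z axis of thin_b, either way round below 0.1 rad)) and ((horizontal distance between wide_2 and thick_a below 0.004 m and z of wide_2 in the frame of thick_a below 0.003 m and angle between the z axis of wide_2 and the z axis of thick_a, either way round below 0.1 rad) or (horizontal distance between wide_2 and thick_b below 0.004 m and z of wide_2 in the frame of thick_b below 0.003 m and angle between the z axis of wide_2 and the z axis of thick_b, either way round below 0.1 rad)) and ((horizontal distance between narrow_2 and thin_a below 0.004 m and z of narrow_2 in the frame of thin_a below 0.003 m and angle between the z axis of narrow_2 and the z axis of thin_a, either way round below 0.1 rad) or (horizontal distance between narrow_2 and thin_b below 0.004 m and z of narrow_2 in the frame of thin_b below 0.003 m and angle between the z axis of narrow_2 and the z axis of thin_b, either way round below 0.1 rad)) and value of joint bar below 0.06 rad); the robot touches nothing.
It fails at once if the jar is knocked over or moved by more than 4 cm (distance of jar from where it was at the start of the episode above 0.04 m or angle between jar's own z axis and vertical above 0.5 rad).
It fails at once if the dropper is knocked over or moved by more than 4 cm (distance of dropper from where it was at the start of the episode above 0.04 m or angle between dropper's own z axis and vertical above 0.5 rad).
It fails at once if the tray is knocked over or moved by more than 4 cm (distance of tray from where it was at the start of the episode above 0.04 m or angle between tray's own z axis and vertical above 0.5 rad).
Of wide_1, narrow_1, wide_2, narrow_2 only 3 to 4 are there at a start; the rules pass over those that are not, and their reading is None.
At some moment in a run one of carrier may be knocked a few centimetres aside while the robot is not near it.
It also fails if it takes over 210 s, if anything falls off the work surface, if the arm or the gripper's body presses on something with over 40 N, if the wrist force passes 120 N, or if a joint passes its speed limit or range.

### The arm

A 6-joint arm with a two-finger parallel gripper is mounted at the origin on the work surface. World frame = base frame: x ahead of the robot, y to its left, z up, the work surface at z = 0. Lengths are in m, angles in rad, forces in N, time in s.
With the tool pointing down it reaches from about 0.375 to 0.975 m from the base axis. Payload 3.8 kg.
Tool frame: the origin (TCP) lies at the centre of the arm's flange, where the gripper is bolted on; the fingertips stand 173 mm ahead of it and the grasp point (between the pads) lies 155 mm ahead of it (bot.tip_reach is the distance from the TCP to the fingertips, in m); z points along the fingers, y is the line along which they close (so a half turn about z gives the same grasp; the last joint's range is limited). The gripper opens to 85 mm and grips with 20 to 120 N. Pads are 22 mm wide; open, the fingers measure 114 mm over their backs; the gripper's body (76 mm by 85 mm) begins 54 mm behind the grasp point. The pads swing forward as they close: fully open they stand 13 mm farther back than shut.
Start: joints at [-1.208, 0.264, 1.604, -0, 1.274, -0.037], TCP at [0.263, -0.622, 0.405] pointing down, gripper open.
Joint ranges: [-2.63, 2.63], [-0.94, 2.18], [0.31, 2.57], [-1.31, 4.45], [0, 2.66], [-2.55, 2.55]. Speed limits (rad/s): [2.57, 2.57, 3.14, 3.14, 3.14, 3.14].

### API

Orientations are given as a rotation vector (axis times angle).
In Python, from workcell import bot gives the robot as it stands.
- The arm moves only by the tool drive_tool, never from a script. Its arguments are lists of equal length, an entry for each row: "claw": the finger opening in mm, from 0 to 85.4; "slide": the shift along the world's x, y, z each as a share of 0.5 m, from -1 to 1, a list of three; "yaw": the turn about the world's z as a share of 180 degrees, from -1 to 1. A call has 1 to 8 rows; each row is the pose to reach, as a shift and turn from the pose commanded when the call began, turning the shorter way round; what a row does not reach only later rows make up. A row lasts 1/12 s, in which the tool goes at most 41.7 mm and 7.16 degrees, less where a joint would pass 70% of its speed; a pose out of reach is approached as far as the arm can. A call with a number of a shift or a turn outside -1 to 1 is refused whole. A call with a gripper value outside its range is refused whole. The fingers move at their own pace and stop on an object; "newtons" is the grip in N (left out, the last holds). Time passes only in rows, so rows that repeat a pose let the fingers close. It gives the time, the measured TCP pose, the force, the opening and the grip force at its end, in the units of the state.
- bot.read_state(): the state, without advancing time (a new reading comes with each control period).
- bot.read_camera(name): name is "side" or "top" or "wrist"; returns a dict with "color" (480x640x3 uint8, red, green, blue), "depth" (480x640 float32, m along the optical axis (not along the pixel's ray), 0 where there is no reading), "mtx" (3x3 intrinsics, pixels), "eye" and "rotation" of the camera in the world. Camera axes: x right, y up, looking along -z (the intrinsics and any distortion apply to the point x, -y, -z); pixel columns grow to the right and rows downward; lengths in m; the calibration is good to about 2 mm. A picture is of the moment at which its call begins.
- bot.finish_job(): hands the job in; it is judged then, once.
The state is a dict: "time": time; "q": joint angles; "joint_vel": joint speeds; "joint_torque": joint torques, N m; "tool_pos": TCP position; "tcp_rot": TCP orientation; "wrist_force": force on the tool from outside, world axes, zero at the start; "torque": the same for the moment, N m; "width": opening from 0.0 (shut) to 1.0 (fully open); "grip_force": force on a finger pad.
Only numpy, scipy, OpenCV 4.12 (cv2) and the standard library are available. Lean on these libraries where they do the work, as an engineer would, in place of code of your own. Each camera call takes 0.05 s, during which the arm holds its last target. There are 200 camera calls.

## Working session

There is one attempt and no reset: what is moved stays moved. The work goes in short steps, Python scripts to look and compute and a tool call to move; the robot and the scene stay as the last step left them, time stands still between calls to the robot, and variables do not carry over. Pictures are saved under pics/ and viewed, at most 14 in all, crops included, and the job is handed in when it is done.

Besides the shell and the picture viewer there is one more tool, called after "Request:" as name([rows], argument=value, ...), one row to a line, values as JSON. drive_tool: Moves the arm, as the interface text tells. Shift numbers are shares of 0.5 m and turn numbers shares of 180 degrees, none past 1 either way. Its arguments: {"type":"object","properties":{"claw":{"type":"array","items":{"type":"number"}},"slide":{"type":"array","items":{"type":"array","items":{"type":"number"}}},"yaw":{"type":"array","items":{"type":"number"}},"newtons":{"type":"number"}},"required":["claw","slide","yaw"]}

```bash
ls; mkdir -p pics
cat > h.py <<'E'
from workcell import bot
import numpy as np, cv2
def snap(n,f=None):
    c=bot.read_camera(n)
    if f: cv2.imwrite('pics/'+f,c['color'][...,::-1])
    np.savez('/tmp/%s.npz'%n,**c); return c
def load(n): return dict(np.load('/tmp/%s.npz'%n))
def cloud(c):
    v,u=np.mgrid[:480,:640]; K=c['mtx']; d=c['depth']
    P=np.stack([(u-K[0,2])/K[0,0]*d,-(v-K[1,2])/K[1,1]*d,-d],-1)
    return P@np.array(c['rotation']).T+c['eye']
def ray_z(c,u,v,z):
    K=c['mtx']; r=np.array(c['rotation'])@np.array([(u-K[0,2])/K[0,0],-(v-K[1,2])/K[1,1],-1])
    return c['eye']+r*(z-c['eye'][2])/r[2]
E
python3 - <<'E'
from h import *
for n in ['side','top']:
    c=snap(n,n+'0.png'); print({k:(v.tolist() if k not in('color','depth') else v.shape) if hasattr(v,'tolist') else v for k,v in c.items()})
print(bot.read_state())
E
```

```text
pics
{'color': (480, 640, 3), 'depth': (480, 640), 'mtx': [[503.14749361451726, 0.0, 307.54755901917446], [0.0, 503.14749361451726, 253.62733771649113], [0.0, 0.0, 1.0]], 'eye': [0.256852817559303, 0.6311508433222187, 0.7455733378617185], 'rotation': [0.26404057491663024, -1.0583427707842825, -2.470859227518793]}
{'color': (480, 640, 3), 'depth': (480, 640), 'mtx': [[455.4777979856952, 0.0, 316.397867522082], [0.0, 455.4777979856952, 239.05249469762052], [0.0, 0.0, 1.0]], 'eye': [0.3961930974882169, 0.03375256891806916, 1.0619757944495503], 'rotation': [0.15004091864636673, -0.1480820242594241, -1.5385577610098853]}
{'time': 0.1, 'q': array([-1.20792240e+00,  2.64665870e-01,  1.60528882e+00, -5.73423108e-09,
        1.27374681e+00, -3.68931887e-02]), 'joint_vel': array([-0.00030465, -0.00184737, -0.00209359,  0.00019474, -0.00046814,
       -0.00040792]), 'joint_torque': array([ 4.19420667e-04, -5.16709256e+01, -3.68589914e+01, -4.20456288e-06,
        6.30129478e-03, -9.75200805e-06]), 'tool_pos': array([ 0.26259579, -0.62146203,  0.40346648]), 'tcp_rot': array([-3.07700311e+00, -6.23366408e-01,  5.37180066e-04]), 'wrist_force': array([-0.28457166, -0.2705289 , -0.24904008]), 'torque': array([ 0.00837714, -0.01741689, -0.01507616]), 'grip_force': 0.0, 'width': 0.9974109409297567}
```

View pics/top0.png

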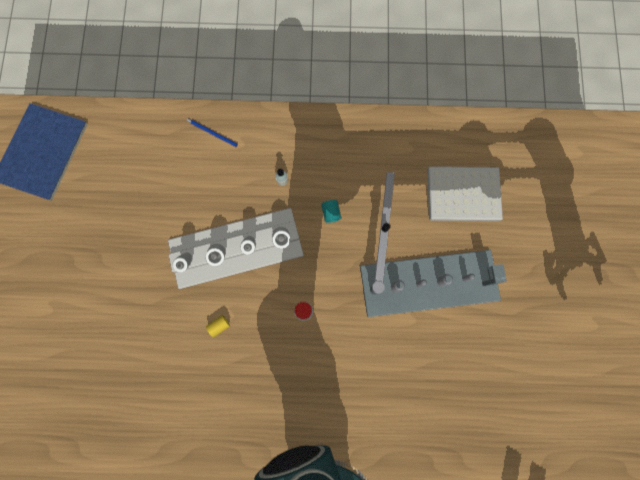

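View pics/side0.png

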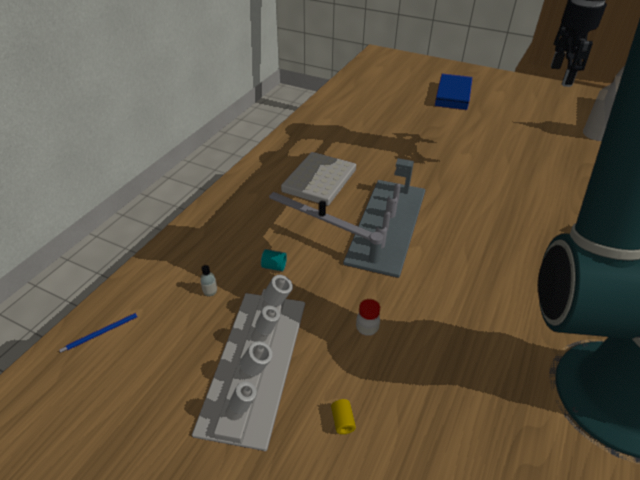

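Top view: rings at about (181,265) narrow, (215,257) wide, (248,247) narrow and (281,239) wide. The carrier spans (362..505, 248..316), with the knob at (386,227).

```bash
cat >> h.py <<'E'
from scipy.spatial.transform import Rotation as R
_c0,_l0=snap,load
def fix(c):
    c['rotation']=R.from_rotvec(c['rotation']).as_matrix() if np.array(c['rotation']).shape==(3,) else c['rotation']; return c
def snap(*a): return fix(_c0(*a))
def load(n): return fix(_l0(n))
def rect(P,m):
    r=cv2.minAreaRect(P[m][:,:2].astype(np.float32)); return r
E
python3 - <<'E'
from h import *
c=load('top'); P=cloud(c); z=P[...,2]
def box(u0,u1,v0,v1):
    m=np.zeros((480,640),bool); m[v0:v1,u0:u1]=1; return m
print('table z',np.median(z[box(100,160,330,400)]))
for nm,b in dict(rack=(160,310,200,295),car=(355,515,240,320)).items():
    m=box(*b)&(z>.006)&(z<.016); m=cv2.morphologyEx(m.astype(np.uint8),cv2.MORPH_OPEN,np.ones((3,3)))>0
    print(nm,m.sum(),rect(P,m), np.median(z[m]))
m=box(160,310,200,295)&(z>.085)
n,l,s,ce=cv2.connectedComponentsWithStats(m.astype(np.uint8))
for i in range(1,n):
    if s[i,4]>15: q=P[l==i]; print('slv',ce[i],s[i],q.mean(0).round(4),q[:,2].max().round(4))
m=box(355,515,160,320)&(z>.04)
n,l,s,ce=cv2.connectedComponentsWithStats(m.astype(np.uint8))
for i in range(1,n):
    if s[i,4]>3: q=P[l==i]; print('car',ce[i].round(1),s[i],q.mean(0).round(4),q[:,2].max().round(4))
a=cv2.resize(c['color'][200:300,160:310],(750,500),interpolation=2)
cv2.imwrite('pics/rack1.png',a[...,::-1])
a=cv2.resize(c['color'][160:320,355:515],(600,600),interpolation=2)
cv2.imwrite('pics/car1.png',a[...,::-1])
E
```

```text
table z 0.0004192909281556245
rack 3645 ((0.5732739567756653, 0.2276475429534912), (0.12061775475740433, 0.29932427406311035), 16.576766967773438) 0.010234918785008151
car 5895 ((0.5030267238616943, -0.22710219025611877), (0.12027903646230698, 0.3105342984199524), 8.468793869018555) 0.01220902032661364
slv [280.86934673 237.89447236] [272 229  19  20 199] [0.5813 0.1135 0.1046] 1.062
slv [247.49707602 246.35672515] [240 239  16  16 171] [0.5617 0.1847 0.1001] 0.1097
slv [214.41089109 255.47029703] [206 246  18  20 202] [0.5395 0.2532 0.1042] 1.062
slv [180.43229167 264.10416667] [173 256  16  17 192] [0.519  0.3237 0.1045] 1.062
car [383.6 234.7] [ 372  172   23  122 1051] [ 0.5993 -0.1093  0.0853] 1.062
car [496.1 274.7] [487 265  20  21 321] [ 0.5173 -0.3523  0.0821] 0.0963
car [445.2 280.4] [440 275  13  11  76] [ 0.5034 -0.2456  0.0694] 1.062
car [469.5 277.1] [465 274  10   7  44] [ 0.5138 -0.3041  0.0543] 0.065
car [397.7 286.3] [392 281  13  11  64] [ 0.4874 -0.1413  0.0728] 1.062
car [421.9 283. ] [419 280   8   7  36] [ 0.4977 -0.1979  0.0563] 0.0656
```

View pics/rack1.png

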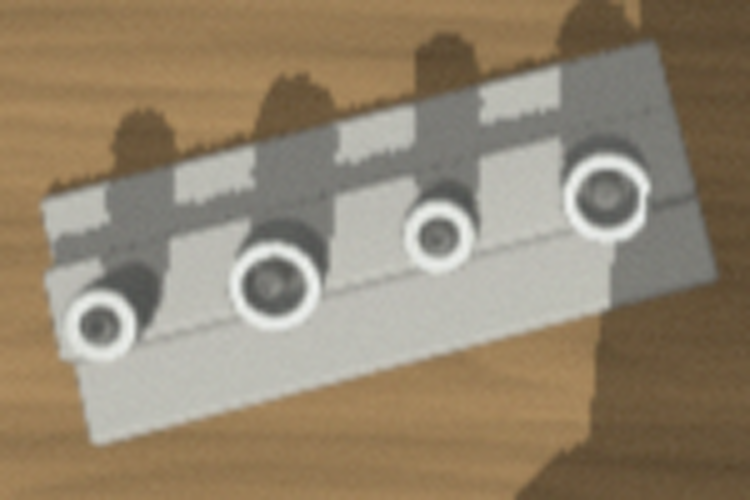

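View pics/car1.png

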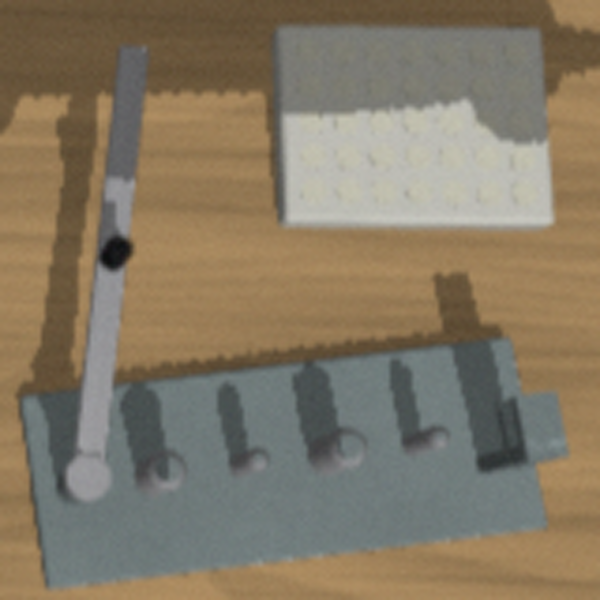

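```bash
cat >> h.py <<'E'
def yawdeg(s):  # direction of tool y, deg mod 180
    y=R.from_rotvec(s['tcp_rot']).as_matrix()[:,1]; return np.degrees(np.arctan2(y[1],y[0]))%180
def go(x,y,z,yaw=None):
    "shares for moving the grasp point to x,y,z from now"
    s=bot.read_state(); d=(np.array([x,y,z+.155])-s['tool_pos'])/.5
    k=None if yaw is None else round(float(((yaw-yawdeg(s)+90)%180-90)/180),4)
    return d.round(4).tolist(),k
def carrier(c):
    P=cloud(c); z=P[...,2]; m=(z>.006)&(z<.017); m[:, :340]=0; m[:230]=0; m[340:]=0; m[:,530:]=0
    m=cv2.morphologyEx(m.astype(np.uint8),cv2.MORPH_OPEN,np.ones((3,3)))
    n,l,st,_=cv2.connectedComponentsWithStats(m); (cx,cy),(w,h),a=rect(P,l==1+st[1:,4].argmax())
    if w>h: a-=90
    return np.array([cx,cy]),a,(w,h)
def cpt(c0,a,x,y): return c0+R.from_euler('z',a,degrees=True).as_matrix()[:2,:2]@[x,y]
E
python3 - <<'E'
from h import *
c=load('top')
c0=np.array([.5733,.2276]);a=16.58
for (u,v),y in zip([(180,265),(215,257),(248,247),(281.2,239.2)],[.111,.037,-.037,-.111]):
    print(ray_z(c,u,v,.1).round(4), cpt(c0,a,-.0257,y).round(4))
print('jar',ray_z(c,303,310,.06),'turq',ray_z(c,331,211,.02),'yel',ray_z(c,217,327,.02),'drop',ray_z(c,281,175,.07))
k=carrier(c);print(k,[cpt(k[0],k[1],0,y).round(4) for y in (.081,.027,-.027,-.081)],'knob',ray_z(c,386,227,.107), cpt(k[0],k[1],.13*np.sin(1.2),.13-.13*np.cos(1.2)))
x=cpt(c0,a,-.0257+.0055,-.111); print('go wide R',x,go(x[0],x[1],.2,106.58), go(.5,.0,.2,8.47))
E
```

```text
[0.5176 0.3259 0.1   ] [0.517  0.3267]
[0.5368 0.2527 0.1   ] [0.5381 0.2557]
[0.5604 0.1836 0.1   ] [0.5592 0.1848]
[0.5793 0.1132 0.1   ] [0.5803 0.1139]
jar [0.43152982 0.06252779 0.06      ] turq [0.66541282 0.00520514 0.02      ] yel [0.38998727 0.25548348 0.02      ] drop [0.73394073 0.12229116 0.07      ]
(array([ 0.50302672, -0.22710219]), 8.468793869018555, (0.12027903646230698, 0.3105342984199524)) [array([ 0.4911, -0.147 ]), array([ 0.4991, -0.2004]), array([ 0.507 , -0.2538]), array([ 0.515 , -0.3072])] knob [ 0.61077261 -0.11118244  0.107     ] [ 0.61066286 -0.12726848]
go wide R [0.58561415 0.11545098] ([0.646, 1.4738, -0.0969], -0.0351) ([0.4748, 1.2429, -0.0969], 0.4198)
```

Request:
drive_tool([
  [0.26, 0.6, 0],
  [0.26, 0.6, 0],
  [0.26, 0.6, 0],
  [0.26, 0.6, 0],
  [0.26, 0.6, 0],
  [0.26, 0.6, 0],
  [0.26, 0.6, 0],
  [0.26, 0.6, 0],
], claw=[60, 60, 60, 60, 60, 60, 60, 60], yaw=[-0.035, -0.035, -0.035, -0.035, -0.035, -0.035, -0.035, -0.035])

```text
time: 0.77
tool_pos: [0.393, -0.3192, 0.4042]
tcp_rot: [-3.107, -0.454, 0.0]
wrist_force: [0.1, -0.1, 0.2]
width: 0.703
grip_force: 0.0
```

Request:
drive_tool([
  [0.26, 0.6, 0],
  [0.26, 0.6, 0],
  [0.26, 0.6, 0],
  [0.26, 0.6, 0],
  [0.26, 0.6, 0],
  [0.26, 0.6, 0],
  [0.26, 0.6, 0],
  [0.26, 0.6, 0],
], claw=[60, 60, 60, 60, 60, 60, 60, 60], yaw=[0, 0, 0, 0, 0, 0, 0, 0])

```text
time: 1.43
tool_pos: [0.523, -0.0191, 0.4044]
tcp_rot: [-3.108, -0.455, 0.0]
wrist_force: [-0.4, 0.2, 0.8]
width: 0.699
grip_force: 0.0
```

Run:
```python
from h import *
s=bot.read_state(); print(s['time'],s['tool_pos'],yawdeg(s),s['q'],s['width']*85.4)
print(go(.5856,.1155,.085,106.58))
```

```text
1.4333 [ 0.52302141 -0.01912377  0.40442383] 106.65463441523636 [-8.43066057e-02 -2.41303595e-02  1.92516870e+00  5.22130531e-04
  1.24068677e+00  1.19564225e+00] 59.71601100946744
([0.1252, 0.2692, -0.3288], -0.0004)
```

Request:
drive_tool([
  [0.125, 0.271, 0],
  [0.125, 0.271, 0],
  [0.125, 0.271, 0],
  [0.125, 0.271, 0],
  [0.125, 0.271, -0.15],
  [0.125, 0.271, -0.2],
  [0.125, 0.271, -0.27],
  [0.125, 0.271, -0.33],
], claw=[60, 60, 60, 60, 60, 60, 60, 60], yaw=[0, 0, 0, 0, 0, 0, 0, 0])

```text
time: 2.1
tool_pos: [0.5846, 0.1142, 0.2376]
tcp_rot: [3.108, 0.455, -0.001]
wrist_force: [0.3, 0.4, -0.4]
width: 0.702
grip_force: 0.0
```

Request:
drive_tool([
  [0, 0, 0],
  [0, 0, 0],
  [0, 0, 0],
  [0, 0, 0],
  [0, 0, 0],
  [0, 0, 0],
], claw=[60, 30, 30, 30, 30, 30], yaw=[0, 0, 0, 0, 0, 0], newtons=40)

```text
time: 2.6
tool_pos: [0.5851, 0.1141, 0.2413]
tcp_rot: [-3.108, -0.453, -0.001]
wrist_force: [-5.0, 3.2, -2.5]
width: 0.461
grip_force: 41.3
```

Run:
```python
from h import *
s=bot.read_state(); print(s['time'],s['tool_pos'],s['width']*85.4,s['wrist_force'])
print(go(.5856,.1155,.085,106.58))
snap('wrist','w1.png')
```

```text
2.6 [0.58505161 0.11410164 0.24130355] 39.37842861771907 [-4.95156971  3.24993492 -2.50977394]
([0.0011, 0.0028, -0.0026], -0.0001)
```

View pics/w1.png

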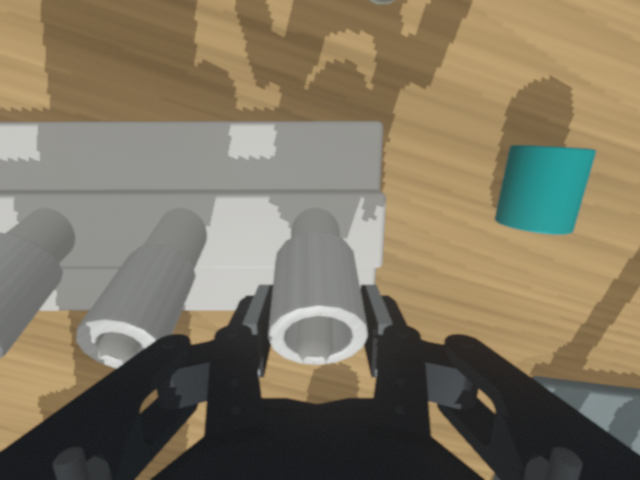

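Image: wide sleeve held squarely between the pads, ring at (318,335), its neighbours clear.

Request:
drive_tool([
  [-0.013, -0.004, 0.038],
  [-0.026, -0.008, 0.075],
  [-0.04, -0.012, 0.113],
  [-0.05, -0.015, 0.17],
  [-0.071, -0.23, 0.17],
  [-0.071, -0.23, 0.17],
  [-0.071, -0.23, 0.17],
  [-0.071, -0.23, 0.17],
], claw=[30, 30, 30, 30, 30, 30, 30, 30], yaw=[0, 0, 0, 0, 0, 0, 0, 0])

```text
time: 3.32
tool_pos: [0.5507, -0.0054, 0.3287]
tcp_rot: [3.105, 0.448, 0.012]
wrist_force: [0.0, 1.6, -0.7]
width: 0.462
grip_force: 41.3
```

Request:
drive_tool([
  [0, 0, -0.08],
  [0, 0, -0.16],
  [0, 0, -0.22],
  [0, 0, -0.25],
  [0, 0, -0.265],
  [0, 0, -0.275],
  [0, 0, -0.28],
  [0, 0, -0.28],
], claw=[30, 30, 30, 30, 30, 30, 30, 30], yaw=[0, 0, 0, 0, 0, 0, 0, 0])

```text
time: 3.98
tool_pos: [0.5544, -0.0007, 0.1912]
tcp_rot: [3.107, 0.453, 0.019]
wrist_force: [-2.3, 2.4, 16.2]
width: 0.459
grip_force: 42.3
```

Request:
drive_tool([
  [0, 0, 0],
  [0, 0, 0],
  [0, 0, 0],
  [0, 0, 0],
  [0, 0, 0],
  [0, 0, 0],
], claw=[60, 60, 60, 60, 60, 60], yaw=[0, 0, 0, 0, 0, 0])

```text
time: 4.48
tool_pos: [0.5496, -0.0013, 0.1845]
tcp_rot: [-3.109, -0.454, 0.001]
wrist_force: [0.9, 0.1, -0.6]
width: 0.708
grip_force: 0.0
```

Run:
```python
from h import *
s=bot.read_state(); print(s['time'],s['tool_pos'],s['width']*85.4,s['wrist_force'])
print(go(.5856,.1155,.085,8.47))
snap('wrist','w2.png'); print(carrier(snap('top')))
```

```text
4.4833 [ 0.54959705 -0.00125128  0.18448416] 60.44465040128708 [ 0.87427352  0.08292512 -0.61613465]
([0.072, 0.2335, 0.111], 0.4548)
(array([ 0.50656891, -0.25209889]), 8.436820030212402, (0.11987978219985962, 0.260577917098999))
```

View pics/w2.png

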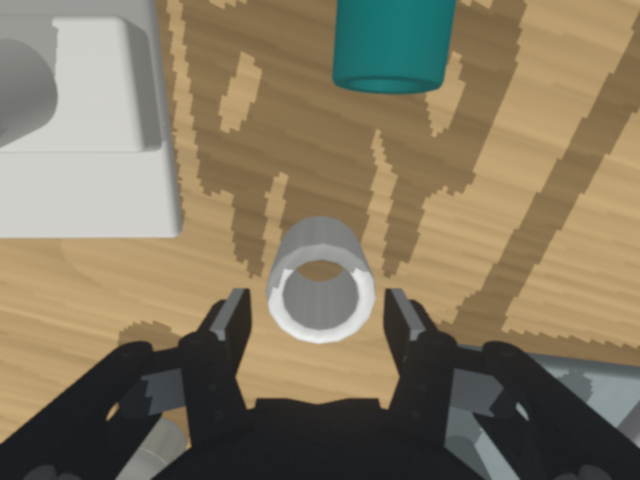

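Image: sleeve upright on the table, ring centred at about (320,295), slightly ahead of the pads.

Run:
```python
from h import *
c=load('wrist'); print(ray_z(c,320,295,.045))
P=cloud(c); z=P[...,2]; m=(z>.0415)&(z<.05); m[:200]=0;m[350:]=0;m[:,:255]=0;m[:,385:]=0
print(m.sum(),P[m].mean(0),rect(P,m))
x=P[m][:,:2].mean(0); print(go(x[0],x[1],.033))
```

```text
[0.56796706 0.00372698 0.045     ]
5066 [0.56892228 0.00377726 0.04467416] ((0.5678130984306335, 0.003329303115606308), (0.039626594632864, 0.039044104516506195), 48.92201232910156)
([0.0387, 0.0101, 0.0072], None)
```

Request:
drive_tool([
  [0.037, 0.009, 0.007],
  [0.037, 0.009, 0.007],
  [0.037, 0.009, 0.007],
  [0.037, 0.009, 0.007],
  [0.037, 0.009, 0.007],
  [0.037, 0.009, 0.007],
  [0.037, 0.009, 0.007],
  [0.037, 0.009, 0.007],
], claw=[62, 62, 62, 62, 62, 62, 62, 62], yaw=[0.03, 0.06, 0.1, 0.14, 0.18, 0.22, 0.26, 0.3])

```text
time: 5.25
tool_pos: [0.5681, 0.0032, 0.1878]
tcp_rot: [-2.562, -1.818, 0.001]
wrist_force: [0.8, 0.4, 0.1]
width: 0.727
grip_force: 0.0
```

Request:
drive_tool([
  [0, 0, 0],
  [0, 0, 0],
  [0, 0, 0],
  [0, 0, 0],
  [0, 0, 0],
  [0, 0, 0],
  [0, 0, 0],
  [0, 0, 0],
], claw=[62, 62, 62, 62, 62, 30, 30, 30], yaw=[0.039, 0.078, 0.117, 0.155, 0.155, 0.155, 0.155, 0.155])

```text
time: 5.92
tool_pos: [0.5684, 0.0032, 0.1883]
tcp_rot: [2.058, 2.374, 0.0]
wrist_force: [-0.1, -0.4, -1.2]
width: 0.451
grip_force: 40.2
```

Run:
```python
from h import *
s=bot.read_state(); print(s['time'],s['tool_pos'],s['width']*85.4,s['wrist_force'],yawdeg(s),s['grip_force'])
c=snap('top'); k=carrier(c); print(k)
t=cpt(k[0],k[1],0,-.027); print(t,go(*cpt(*np.array([[.503,-.2271]]),8.47,0,-.027),.045,8.47))
```

```text
5.9167 [0.56839316 0.00319941 0.18833659] 38.53158188976231 [-0.09842588 -0.35577534 -1.23041496] 8.161867923697324 40.16482399776578
(array([ 0.50608671, -0.24736768]), 8.428019523620605, (0.12030471861362457, 0.2692510485649109))
[ 0.51004401 -0.2740761 ] ([-0.1227, -0.514, 0.0235], 0.0016)
```

Request:
drive_tool([
  [0, 0, 0.083],
  [0, 0, 0.166],
  [0, 0, 0.25],
  [-0.02, -0.08, 0.25],
  [-0.04, -0.16, 0.25],
  [-0.06, -0.24, 0.25],
  [-0.08, -0.32, 0.25],
  [-0.095, -0.4, 0.25],
], claw=[30, 30, 30, 30, 30, 30, 30, 30], yaw=[0, 0, 0, 0, 0, 0, 0, 0], newtons=30)

```text
time: 6.63
tool_pos: [0.5195, -0.1981, 0.3132]
tcp_rot: [-2.056, -2.375, 0.0]
wrist_force: [0.2, 0.9, -1.4]
width: 0.453
grip_force: 40.2
```

Request:
drive_tool([
  [-0.014, -0.057, 0],
  [-0.028, -0.114, 0],
  [-0.028, -0.114, -0.05],
  [-0.028, -0.114, -0.1],
  [-0.028, -0.114, -0.1],
  [-0.028, -0.114, -0.1],
], claw=[30, 30, 30, 30, 30, 30], yaw=[0, 0, 0, 0, 0, 0])

```text
time: 7.13
tool_pos: [0.5055, -0.2533, 0.2613]
tcp_rot: [-2.053, -2.371, 0.002]
wrist_force: [0.5, 0.2, -0.4]
width: 0.452
grip_force: 40.1
```

Run:
```python
from h import *
s=bot.read_state(); print(s['time'],s['tool_pos'],s['width']*85.4,s['wrist_force'],yawdeg(s),s['grip_force'])
print(go(.507,-.2538,.045,8.47))
c=snap('wrist','w3.png')
```

```text
7.1333 [ 0.50554127 -0.2533075   0.26130379] 38.607355383079835 [ 0.51093867  0.16917632 -0.43573233] 8.219064248258277 40.13356827199459
([0.0029, -0.001, -0.1226], 0.0014)
```

View pics/w3.png

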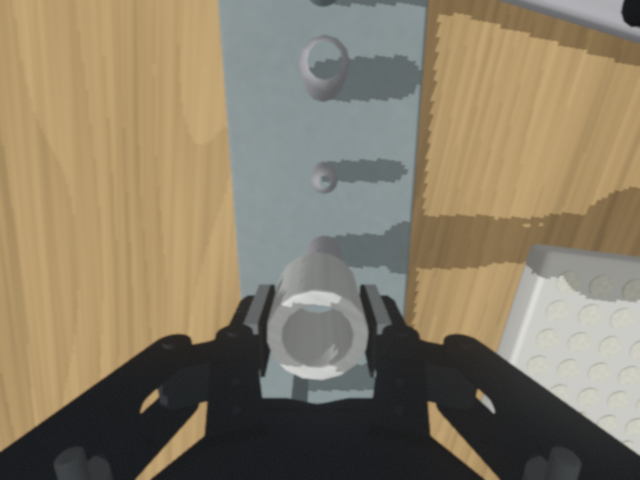

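Image: the sleeve at (318,333) hangs over the thick shaft, in line with the shaft row at u≈323.

Request:
drive_tool([
  [0.003, -0.001, -0.01],
  [0.003, -0.001, -0.025],
  [0.003, -0.001, -0.04],
  [0.003, -0.001, -0.06],
  [0.003, -0.001, -0.08],
  [0.003, -0.001, -0.1],
  [0.003, -0.001, -0.117],
  [0.003, -0.001, -0.117],
], claw=[30, 30, 30, 30, 30, 30, 30, 30], yaw=[0, 0, 0, 0, 0, 0, 0, 0])

```text
time: 7.85
tool_pos: [0.5075, -0.2537, 0.2021]
tcp_rot: [-2.054, -2.373, 0.0]
wrist_force: [-0.6, -1.1, -0.9]
width: 0.452
grip_force: 40.1
```

Request:
drive_tool([
  [0, 0, 0],
  [0, 0, 0],
  [0, 0, 0],
  [0, 0, 0],
  [0, 0, 0.08],
  [0, 0, 0.16],
  [0, 0, 0.24],
  [0, 0, 0.24],
], claw=[60, 60, 60, 60, 60, 60, 60, 60], yaw=[0, 0, 0, 0, 0, 0, 0, 0])

```text
time: 8.52
tool_pos: [0.5114, -0.256, 0.335]
tcp_rot: [2.045, 2.364, 0.005]
wrist_force: [2.3, 0.2, -0.2]
width: 0.705
grip_force: 0.0
```

```bash
cat >> h.py <<'E'
def carrier(c):
    P=cloud(c); z=P[...,2]; m=(z>.006)&(z<.017); m[:, :340]=0; m[:230]=0; m[340:]=0; m[:,540:]=0
    m=cv2.morphologyEx(m.astype(np.uint8),cv2.MORPH_OPEN,np.ones((3,3)))
    n,l,st,_=cv2.connectedComponentsWithStats(m); (cx,cy),(w,h),a=rect(P,l==1+st[1:,4].argmax())
    if w>h: a-=90; w,h=h,w
    return cpt(np.array([cx,cy]),a,0,.155-h/2).round(4),round(a,2),round(w,4),round(h,4)
E
python3 - <<'E'
from h import *
s=bot.read_state(); print(s['time'],s['tool_pos'],s['wrist_force'],s['grip_force'])
print(go(*cpt(np.array([.5733,.2276]),16.58,-.0202,-.037),.24,106.58))
print(carrier(snap('top')))
c=snap('wrist'); P=cloud(c); z=P[...,2]; K=c['mtx']
m=(z>.05)&(z<.062)&(np.hypot(P[...,0]-.507,P[...,1]+.2538)<.03); print(m.sum(),rect(P,m),np.percentile(z[m],[5,50,95]))
cv2.imwrite('pics/w4.png',c['color'][...,::-1])
E
```

```text
8.5167 [ 0.51135843 -0.2560182   0.33499541] [ 2.31556707  0.15533599 -0.22975336] 0.0
([0.1063, 0.8848, 0.12], -0.4539)
(array([ 0.4938, -0.1654]), 8.45, 0.1201, 0.248)
1604 ((0.5064271688461304, -0.2524756193161011), (0.03880235180258751, 0.038997359573841095), 7.98056173324585) [0.05303449 0.05692928 0.06068525]
```

View pics/w4.png

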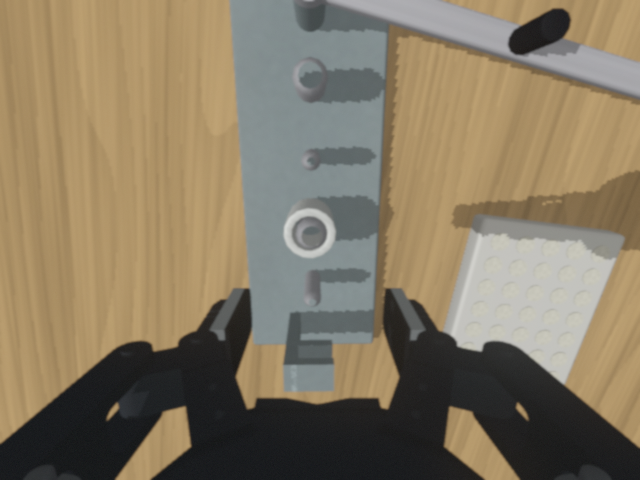

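Image: the wide sleeve is seated on the third shaft, at (310,232). Its top is at 57 mm, so it is fully down.

Request:
drive_tool([
  [0.01, 0.08, 0],
  [0.02, 0.16, 0],
  [0.03, 0.24, 0],
  [0.04, 0.32, 0],
  [0.05, 0.4, 0],
  [0.06, 0.48, 0],
  [0.07, 0.56, 0],
  [0.08, 0.64, 0],
], claw=[56, 56, 56, 56, 56, 56, 56, 56], yaw=[-0.038, -0.076, -0.114, -0.152, -0.19, -0.228, -0.266, -0.304])

```text
time: 9.28
tool_pos: [0.5453, 0.0508, 0.3229]
tcp_rot: [-2.896, -1.216, 0.005]
wrist_force: [1.5, -0.2, 0.8]
width: 0.657
grip_force: 0.0
```

Request:
drive_tool([
  [0.01, 0.08, 0],
  [0.02, 0.16, 0],
  [0.035, 0.24, 0],
  [0.035, 0.24, 0],
  [0.035, 0.24, 0],
  [0.035, 0.24, 0],
  [0.035, 0.24, 0],
], claw=[56, 56, 56, 56, 56, 56, 56], yaw=[-0.038, -0.076, -0.114, -0.15, -0.15, -0.15, -0.15])

```text
time: 9.87
tool_pos: [0.5632, 0.1682, 0.3234]
tcp_rot: [3.098, 0.52, -0.004]
wrist_force: [-0.9, 0.3, 0.0]
width: 0.659
grip_force: 0.0
```

Run:
```python
from h import *
s=bot.read_state(); print(s['time'],s['tool_pos'])
print(go(*cpt(np.array([.5733,.2276]),16.58,-.0202,-.037),.085,106.58))
print(carrier(snap('top')))
```

```text
9.8667 [0.56321831 0.16820604 0.32338081]
([0.0026, 0.0363, -0.1668], -0.0137)
(array([ 0.503 , -0.2276]), 8.45, 0.1202, 0.3108)
```

Request:
drive_tool([
  [0.003, 0.036, 0],
  [0.003, 0.036, -0.05],
  [0.003, 0.036, -0.11],
  [0.003, 0.036, -0.165],
  [0.003, 0.036, -0.165],
  [0.003, 0.036, -0.165],
  [0.003, 0.036, -0.165],
  [0.003, 0.036, -0.165],
], claw=[56, 56, 56, 56, 56, 24, 24, 24], yaw=[-0.014, -0.014, -0.014, -0.014, -0.014, -0.014, -0.014, -0.014], newtons=40)

```text
time: 10.58
tool_pos: [0.5665, 0.1868, 0.2446]
tcp_rot: [-3.109, -0.447, -0.006]
wrist_force: [0.3, 0.5, -0.5]
width: 0.35
grip_force: 42.6
```

Request:
drive_tool([
  [0, 0, 0],
  [0, 0, 0],
  [-0.013, -0.004, 0.038],
  [-0.026, -0.008, 0.075],
  [-0.04, -0.012, 0.113],
], claw=[24, 24, 24, 24, 24], yaw=[0, 0, 0, 0, 0])

```text
time: 11.0
tool_pos: [0.5453, 0.1811, 0.2999]
tcp_rot: [-3.109, -0.448, -0.001]
wrist_force: [-0.5, -0.5, -0.1]
width: 0.352
grip_force: 42.6
```

Run:
```python
from h import *
s=bot.read_state(); print(s['time'],s['tool_pos'],s['width']*85.4,yawdeg(s))
print(go(.54,-.003,.142,106.58))
```

```text
11.0 [0.54526244 0.18111579 0.29985496] 30.103422462944238 106.3928285969027
([-0.0105, -0.3682, -0.0057], 0.001)
```

Request:
drive_tool([
  [0, 0, 0.06],
  [0, -0.075, 0.06],
  [-0.005, -0.15, 0.06],
  [-0.01, -0.225, 0.06],
  [-0.01, -0.3, 0.06],
  [-0.01, -0.368, 0.06],
  [-0.01, -0.368, 0.0],
  [-0.01, -0.368, -0.08],
], claw=[24, 24, 24, 24, 24, 24, 24, 24], yaw=[0, 0, 0, 0, 0, 0, 0, 0])

```text
time: 11.67
tool_pos: [0.5435, -0.0052, 0.2638]
tcp_rot: [3.108, 0.442, 0.02]
wrist_force: [0.2, -1.1, -1.5]
width: 0.352
grip_force: 42.7
```

Request:
drive_tool([
  [0, 0, -0.07],
  [0, 0, -0.12],
  [0, 0, -0.138],
  [0, 0, -0.14],
  [0, 0, -0.14],
  [0, 0, -0.14],
  [0, 0, -0.14],
  [0, 0, -0.14],
], claw=[24, 24, 24, 24, 56, 56, 56, 56], yaw=[0, 0, 0, 0, 0, 0, 0, 0])

```text
time: 12.33
tool_pos: [0.5407, -0.0029, 0.1895]
tcp_rot: [3.109, 0.448, 0.002]
wrist_force: [0.4, -0.2, -0.6]
width: 0.652
grip_force: 0.0
```

```bash
cat >> h.py <<'E'
def staged():
    s=bot.read_state(); g=s['tool_pos']; print(s['time'],g,s['width']*85.4)
    c=snap('wrist'); P=cloud(c); z=P[...,2]
    m=(z>.041)&(z<.05)&(np.hypot(P[...,0]-g[0],P[...,1]-g[1])<.04)
    m=cv2.morphologyEx(m.astype(np.uint8),cv2.MORPH_OPEN,np.ones((5,5)))
    n,l,st,_=cv2.connectedComponentsWithStats(m); m=l==1+st[1:,4].argmax()
    r=rect(P,m); print(m.sum(),r,np.percentile(z[m],[5,50,95])); print(go(*r[0],.033,8.47)); return r
E
python3 -c "
from h import *
staged(); print(carrier(snap('top')))"
```

```text
12.3333 [ 0.54070376 -0.00285056  0.18947486] 55.68607700251725
3702 ((0.5491287112236023, -0.00021542049944400787), (0.03122049942612648, 0.03129614144563675), 5.0334792137146) [0.04250754 0.04499692 0.04600509]
([0.017, 0.0053, -0.0027], 0.456)
(array([ 0.5029, -0.2265]), 8.47, 0.1202, 0.2596)
```

Request:
drive_tool([
  [0.017, 0.005, -0.003],
  [0.017, 0.005, -0.003],
  [0.017, 0.005, -0.003],
  [0.017, 0.005, -0.003],
  [0.017, 0.005, -0.003],
  [0.017, 0.005, -0.003],
  [0.017, 0.005, -0.003],
  [0.017, 0.005, -0.003],
], claw=[56, 56, 56, 56, 56, 56, 56, 56], yaw=[0.03, 0.06, 0.1, 0.14, 0.18, 0.22, 0.26, 0.3])

```text
time: 13.1
tool_pos: [0.5488, -0.0004, 0.1873]
tcp_rot: [2.565, 1.813, 0.0]
wrist_force: [0.1, 1.0, 0.6]
width: 0.654
grip_force: 0.0
```

Request:
drive_tool([
  [0, 0, 0],
  [0, 0, 0],
  [0, 0, 0],
  [0, 0, 0],
  [0, 0, 0],
  [0, 0, 0],
  [0, 0, 0],
  [0, 0, 0],
], claw=[56, 56, 56, 56, 24, 24, 24, 24], yaw=[0.039, 0.078, 0.117, 0.156, 0.156, 0.156, 0.156, 0.156])

```text
time: 13.77
tool_pos: [0.5491, -0.0004, 0.1875]
tcp_rot: [2.058, 2.373, 0.001]
wrist_force: [-0.0, -0.0, 2.0]
width: 0.357
grip_force: 39.7
```

Request:
drive_tool([
  [0, 0, 0],
  [0, 0, 0.083],
  [0, 0, 0.166],
  [0, 0, 0.25],
  [0, -0.08, 0.25],
  [-0.01, -0.16, 0.25],
  [-0.02, -0.24, 0.25],
  [-0.03, -0.32, 0.25],
], claw=[24, 24, 24, 24, 24, 24, 24, 24], yaw=[0, 0, 0, 0, 0, 0, 0, 0])

```text
time: 14.43
tool_pos: [0.5334, -0.1616, 0.3126]
tcp_rot: [2.055, 2.375, 0.0]
wrist_force: [0.2, -0.5, 0.2]
width: 0.36
grip_force: 39.9
```

Request:
drive_tool([
  [-0.01, -0.08, 0],
  [-0.02, -0.16, 0],
  [-0.03, -0.24, 0],
  [-0.037, -0.294, -0.03],
  [-0.037, -0.294, -0.09],
  [-0.037, -0.294, -0.09],
], claw=[24, 24, 24, 24, 24, 24], yaw=[0, 0, 0, 0, 0, 0])

```text
time: 14.93
tool_pos: [0.5126, -0.3081, 0.2617]
tcp_rot: [-2.056, -2.364, 0.002]
wrist_force: [-2.3, 1.0, -1.7]
width: 0.363
grip_force: 39.9
```

Run:
```python
from h import *
s=bot.read_state(); print(s['time'],s['tool_pos'],s['width']*85.4,yawdeg(s),s['grip_force'])
print(carrier(snap('top')))
print(go(.515,-.3072,.045,8.47))
```

```text
14.9333 [ 0.51261009 -0.30807515  0.26171998] 31.011614627179114 7.988240675083687 39.87115636467934
(array([ 0.4974, -0.19  ]), 8.36, 0.1205, 0.2727)
([0.0037, -0.0, -0.1266], 0.0022)
```

Request:
drive_tool([
  [0, 0, 0],
  [0, 0, -0.02],
  [0, 0, -0.04],
  [0, 0, -0.06],
  [0, 0, -0.08],
  [0, 0, -0.1],
  [0, 0, -0.12],
  [0, 0, -0.128],
], claw=[24, 24, 24, 24, 24, 24, 24, 24], yaw=[0, 0, 0, 0, 0, 0, 0, 0])

```text
time: 15.65
tool_pos: [0.5151, -0.3069, 0.2012]
tcp_rot: [-2.055, -2.374, -0.001]
wrist_force: [0.9, 1.2, 0.4]
width: 0.358
grip_force: 39.9
```

Request:
drive_tool([
  [0, 0, 0],
  [0, 0, 0],
  [0, 0, 0],
  [0, 0, 0],
  [0, 0, 0],
  [0, 0, 0.08],
  [0, 0, 0.16],
  [0, 0, 0.24],
], claw=[24, 56, 56, 56, 56, 56, 56, 56], yaw=[0, 0, 0, 0, 0, 0, 0, 0])

```text
time: 16.32
tool_pos: [0.5147, -0.3072, 0.3238]
tcp_rot: [-2.055, -2.373, 0.001]
wrist_force: [0.9, -0.2, -0.4]
width: 0.652
grip_force: 0.0
```

Request:
drive_tool([
  [0.0, 0.075, 0],
  [0.0, 0.15, 0],
  [0.0, 0.225, 0],
  [0.0, 0.3, 0],
  [0.0, 0.375, 0],
  [0.0, 0.45, 0],
  [0, 0.525, 0],
  [0, 0.6, 0],
], claw=[56, 56, 56, 56, 56, 56, 56, 56], yaw=[-0.038, -0.076, -0.114, -0.152, -0.19, -0.228, -0.266, -0.304])

```text
time: 16.98
tool_pos: [0.5151, -0.0099, 0.3239]
tcp_rot: [2.911, 1.18, 0.002]
wrist_force: [1.0, 0.0, -0.3]
width: 0.655
grip_force: 0.0
```

```bash
cat >> h.py <<'E'
def seats(k=None):
    c=snap('top'); kk=carrier(c); print('carrier',kk); k=k or kk
    P=cloud(c); z=P[...,2]
    for y in (.081,.027,-.027,-.081):
        p=cpt(np.array(k[0]),k[1],0,y); m=(np.hypot(P[...,0]-p[0],P[...,1]-p[1])<.022)&(z>.05)&(z<.2)
        if m.sum()>20: print(y,p.round(4),m.sum(),np.round(rect(P,m)[0],4),rect(P,m)[1],np.percentile(z[m],[10,50,90]).round(4))
E
python3 - <<'E'
from h import *
seats()
s=bot.read_state(); print(s['time'],s['tool_pos'],s['width']*85.4,yawdeg(s))
print(go(*cpt(np.array([.5733,.2276]),16.58,-.0202,.037),.085,106.58))
E
```

```text
carrier (array([ 0.503 , -0.2272]), 8.4, 0.1201, 0.2271)
0.027 [ 0.4991 -0.2005] 28 [ 0.4988 -0.2004] (0.011319982819259167, 0.013124865479767323) [0.0555 0.0587 0.0617]
-0.027 [ 0.5069 -0.2539] 203 [ 0.5051 -0.2522] (0.03761987015604973, 0.03830819949507713) [0.0539 0.0571 0.061 ]
-0.081 [ 0.5148 -0.3073] 155 [ 0.5129 -0.3068] (0.03136512637138367, 0.02901579439640045) [0.0539 0.0568 0.0603]
17.0333 [ 0.51485533 -0.00484123  0.3237441 ] 56.25625055421365 133.76704765349214
([0.0571, 0.5243, -0.1675], -0.151)
```

Request:
drive_tool([
  [0.01, 0.075, 0],
  [0.02, 0.15, 0],
  [0.03, 0.225, 0],
  [0.04, 0.3, 0],
  [0.05, 0.375, 0],
  [0.056, 0.45, 0],
  [0.056, 0.523, 0],
  [0.056, 0.523, 0],
], claw=[60, 60, 60, 60, 60, 60, 60, 60], yaw=[-0.038, -0.076, -0.114, -0.15, -0.15, -0.15, -0.15, -0.15])

```text
time: 17.7
tool_pos: [0.5435, 0.2554, 0.324]
tcp_rot: [-3.101, -0.485, -0.004]
wrist_force: [0.9, -0.2, -0.3]
width: 0.707
grip_force: 0.0
```

Run:
```python
from h import *
s=bot.read_state(); print(s['time'],s['tool_pos'],s['width']*85.4,yawdeg(s))
p=cpt(np.array([.5733,.2276]),16.58,-.0202,.037)-[.0005,.0015]; print(p,go(*p,.085,106.58))
```

```text
17.7 [0.54349988 0.25535214 0.32401167] 60.417920615159545 107.76473047271726
[0.54288178 0.25579748] ([-0.0012, 0.0009, -0.168], -0.0066)
```

Request:
drive_tool([
  [-0.001, 0.001, -0.04],
  [-0.001, 0.001, -0.08],
  [-0.001, 0.001, -0.13],
  [-0.001, 0.001, -0.167],
  [-0.001, 0.001, -0.167],
  [-0.001, 0.001, -0.167],
  [-0.001, 0.001, -0.167],
  [-0.001, 0.001, -0.167],
], claw=[60, 60, 60, 60, 60, 30, 30, 30], yaw=[-0.006, -0.006, -0.006, -0.006, -0.006, -0.006, -0.006, -0.006])

```text
time: 18.37
tool_pos: [0.5421, 0.2521, 0.241]
tcp_rot: [-3.105, -0.446, 0.003]
wrist_force: [-5.9, 8.8, -1.6]
width: 0.47
grip_force: 39.7
```

Request:
drive_tool([
  [0, 0, 0],
  [0, 0, 0],
  [-0.013, -0.004, 0.038],
  [-0.026, -0.008, 0.075],
  [-0.04, -0.012, 0.113],
  [-0.04, -0.012, 0.18],
], claw=[30, 30, 30, 30, 30, 30], yaw=[0, 0, 0, 0, 0, 0])

```text
time: 18.87
tool_pos: [0.5211, 0.2436, 0.3294]
tcp_rot: [3.108, 0.449, -0.007]
wrist_force: [-0.7, 0.2, -0.8]
width: 0.47
grip_force: 41.1
```

Run:
```python
from h import *
s=bot.read_state(); print(s['time'],s['tool_pos'],s['width']*85.4,yawdeg(s),s['grip_force'])
print(go(.537,-.003,.0325,106.58))
```

```text
18.8667 [0.52114859 0.2436377  0.32937739] 40.18007111854585 106.4235615042768 41.13655584398657
([0.0317, -0.4933, -0.2838], 0.0009)
```

Request:
drive_tool([
  [0, -0.075, 0],
  [0.005, -0.15, 0],
  [0.01, -0.225, 0],
  [0.015, -0.3, 0],
  [0.02, -0.375, 0],
  [0.025, -0.45, 0],
  [0.03, -0.503, -0.03],
  [0.03, -0.503, -0.11],
], claw=[30, 30, 30, 30, 30, 30, 30, 30], yaw=[0, 0, 0, 0, 0, 0, 0, 0])

```text
time: 19.53
tool_pos: [0.5428, -0.0119, 0.2834]
tcp_rot: [3.104, 0.442, 0.029]
wrist_force: [2.6, -0.4, -0.5]
width: 0.468
grip_force: 41.1
```

Request:
drive_tool([
  [0, 0, -0.075],
  [0, 0, -0.14],
  [0, 0, -0.165],
  [0, 0, -0.173],
  [0, 0, -0.173],
  [0, 0, -0.173],
  [0, 0, -0.173],
  [0, 0, -0.173],
], claw=[30, 30, 30, 30, 60, 60, 60, 60], yaw=[0, 0, 0, 0, 0, 0, 0, 0])

```text
time: 20.2
tool_pos: [0.5386, -0.007, 0.1895]
tcp_rot: [3.109, 0.448, 0.003]
wrist_force: [0.8, -0.2, 0.0]
width: 0.705
grip_force: 0.0
```

```bash
python3 -c "
from h import *
staged(); print(carrier(snap('top')))"
```

```text
20.2 [ 0.53862588 -0.00700491  0.18950374] 60.185605680995565
4604 ((0.5582786202430725, -0.0001570768654346466), (0.03904310613870621, 0.03897814452648163), 61.832332611083984) [0.04275778 0.04484357 0.04591434]
([0.0397, 0.0136, -0.0024], 0.4559)
(array([ 0.5027, -0.2266]), 8.57, 0.12, 0.2557)
```

Request:
drive_tool([
  [0.039, 0.0135, -0.003],
  [0.039, 0.0135, -0.003],
  [0.039, 0.0135, -0.003],
  [0.039, 0.0135, -0.003],
  [0.039, 0.0135, -0.003],
  [0.039, 0.0135, -0.003],
  [0.039, 0.0135, -0.003],
  [0.039, 0.0135, -0.003],
], claw=[62, 62, 62, 62, 62, 62, 62, 62], yaw=[0, 0.035, 0.074, 0.112, 0.15, 0.19, 0.228, 0.266])

```text
time: 20.97
tool_pos: [0.5574, -0.0001, 0.1868]
tcp_rot: [-2.655, -1.679, 0.0]
wrist_force: [0.1, 0.3, -0.7]
width: 0.728
grip_force: 0.0
```

Request:
drive_tool([
  [0, 0, 0],
  [0, 0, 0],
  [0, 0, 0],
  [0, 0, 0],
  [0, 0, 0],
  [0, 0, 0],
  [0, 0, 0],
  [0, 0, 0],
], claw=[62, 62, 62, 62, 62, 30, 30, 30], yaw=[0.039, 0.078, 0.117, 0.156, 0.19, 0.19, 0.19, 0.19])

```text
time: 21.63
tool_pos: [0.5577, -0.0002, 0.187]
tcp_rot: [2.054, 2.377, 0.0]
wrist_force: [1.1, 0.3, 0.8]
width: 0.449
grip_force: 40.4
```

Request:
drive_tool([
  [0, 0, 0],
  [0, 0, 0.083],
  [0, 0, 0.166],
  [0, 0, 0.25],
  [-0.034, -0.074, 0.25],
  [-0.067, -0.147, 0.25],
  [-0.1, -0.22, 0.25],
  [-0.134, -0.294, 0.25],
], claw=[30, 30, 30, 30, 30, 30, 30, 30], yaw=[0, 0, 0, 0, 0, 0, 0, 0])

```text
time: 22.3
tool_pos: [0.4896, -0.1481, 0.312]
tcp_rot: [2.05, 2.379, 0.0]
wrist_force: [-0.1, -0.2, -0.8]
width: 0.454
grip_force: 40.9
```

Run:
```python
from h import *
s=bot.read_state(); print(s['time'],s['tool_pos'],s['width']*85.4,yawdeg(s),s['grip_force'])
seats()
print(go(.4911,-.147,.045,8.47))
```

```text
22.3 [ 0.48955491 -0.14805116  0.31197106] 38.78972992847927 8.493349788928404 40.865761862369254
carrier (array([ 0.5814, -0.1091]), -81.52, 0.1005, 0.1199)
0.081 [ 0.6615 -0.0972] 61 [ 0.6596 -0.1135] (0.010114418342709541, 0.034785401076078415) [0.0725 0.0749 0.0774]
0.027 [ 0.6081 -0.1051] 156 [ 0.6071 -0.1115] (0.017976490780711174, 0.043304115533828735) [0.0733 0.0768 0.1076]
-0.027 [ 0.5547 -0.1131] 153 [ 0.5553 -0.106 ] (0.018153801560401917, 0.043834272772073746) [0.0729 0.0752 0.0774]
-0.081 [ 0.5013 -0.121 ] 112 [ 0.4967 -0.1174] (0.041957367211580276, 0.030818846076726913) [0.0607 0.077  0.1608]
([0.0085, 0.0129, -0.223], 0.0008)
```

Request:
drive_tool([
  [0.001, 0, -0.05],
  [0.001, 0, -0.09],
  [0.001, 0, -0.11],
  [0.001, 0, -0.13],
  [0.001, 0, -0.15],
  [0.001, 0, -0.17],
  [0.001, 0, -0.195],
  [0.001, 0, -0.22],
], claw=[30, 30, 30, 30, 30, 30, 30, 30], yaw=[0, 0, 0, 0, 0, 0, 0, 0])

```text
time: 23.02
tool_pos: [0.4916, -0.1469, 0.2014]
tcp_rot: [2.05, 2.379, 0.001]
wrist_force: [-0.0, 0.5, 0.3]
width: 0.451
grip_force: 40.9
```

Request:
drive_tool([
  [0, 0, 0],
  [0, 0, 0],
  [0, 0, 0],
  [0, 0, 0],
  [0, 0, 0],
  [0, 0, 0.08],
  [0, 0, 0.16],
  [0, 0, 0.24],
], claw=[30, 56, 56, 56, 56, 56, 56, 56], yaw=[0, 0, 0, 0, 0, 0, 0, 0])

```text
time: 23.68
tool_pos: [0.4903, -0.147, 0.3227]
tcp_rot: [-2.05, -2.378, 0.001]
wrist_force: [0.9, 0.1, -0.1]
width: 0.656
grip_force: 0.0
```

Request:
drive_tool([
  [0.0, 0.075, 0],
  [0.0, 0.15, 0],
  [0.0, 0.225, 0],
  [0.0, 0.3, 0],
  [0.0, 0.375, 0],
  [0.0, 0.45, 0],
  [0, 0.525, 0],
  [0, 0.6, 0],
], claw=[56, 56, 56, 56, 56, 56, 56, 56], yaw=[-0.038, -0.076, -0.114, -0.152, -0.19, -0.228, -0.266, -0.304])

```text
time: 24.35
tool_pos: [0.4908, 0.1457, 0.3226]
tcp_rot: [2.879, 1.257, 0.002]
wrist_force: [0.4, -0.3, 0.5]
width: 0.656
grip_force: 0.0
```

Run:
```python
from h import *
seats()
s=bot.read_state(); print(s['time'],s['tool_pos'],s['width']*85.4,yawdeg(s))
p=cpt(np.array([.5733,.2276]),16.58,-.0202,.111); print(p,go(*p,.085,106.58))
```

```text
carrier (array([ 0.5028, -0.2267]), 8.51, 0.1201, 0.31)
0.081 [ 0.4908 -0.1466] 200 [ 0.4887 -0.1465] (0.03787757083773613, 0.0377996563911438) [0.0543 0.0572 0.0608]
0.027 [ 0.4988 -0.2   ] 30 [ 0.4981 -0.1998] (0.012803860940039158, 0.011639866977930069) [0.054  0.0592 0.0621]
-0.027 [ 0.5068 -0.2534] 209 [ 0.5048 -0.2527] (0.03779250383377075, 0.03812217339873314) [0.0535 0.0571 0.0606]
-0.081 [ 0.5148 -0.3068] 154 [ 0.5127 -0.306 ] (0.029976530000567436, 0.029925797134637833) [0.0543 0.0575 0.0601]
24.4 [0.49083515 0.15081501 0.32287919] 56.23369810736811 136.80468055091677
[0.5222656  0.32822072] ([0.0629, 0.3548, -0.1658], -0.1679)
```

Request:
drive_tool([
  [0.012, 0.075, 0],
  [0.024, 0.15, 0],
  [0.036, 0.225, 0],
  [0.05, 0.3, 0],
  [0.063, 0.352, 0],
  [0.063, 0.352, 0],
  [0.063, 0.352, 0],
  [0.063, 0.352, 0],
], claw=[56, 56, 56, 56, 56, 56, 56, 56], yaw=[-0.038, -0.076, -0.114, -0.15, -0.167, -0.167, -0.167, -0.167])

```text
time: 25.07
tool_pos: [0.5225, 0.3195, 0.3217]
tcp_rot: [3.104, 0.479, -0.001]
wrist_force: [0.0, 0.7, 0.4]
width: 0.657
grip_force: 0.0
```

Run:
```python
from h import *
s=bot.read_state(); print(s['time'],s['tool_pos'],yawdeg(s))
p=cpt(np.array([.5733,.2276]),16.58,-.0202,.111)-[0,.0005]; print(p,go(*p,.085,106.58))
```

```text
25.0667 [0.52248325 0.3195338  0.32169143] 107.52729384643519
[0.5222656  0.32772072] ([-0.0004, 0.0164, -0.1634], -0.0053)
```

Request:
drive_tool([
  [0, 0.016, -0.03],
  [0, 0.016, -0.08],
  [0, 0.016, -0.13],
  [0, 0.016, -0.165],
  [0, 0.016, -0.165],
  [0, 0.016, -0.165],
  [0, 0.016, -0.165],
  [0, 0.016, -0.165],
], claw=[56, 56, 56, 56, 56, 24, 24, 24], yaw=[-0.005, -0.005, -0.005, -0.005, -0.005, -0.005, -0.005, -0.005])

```text
time: 25.73
tool_pos: [0.5236, 0.3279, 0.2413]
tcp_rot: [-3.108, -0.451, -0.005]
wrist_force: [0.2, -0.2, -0.2]
width: 0.351
grip_force: 40.7
```

Request:
drive_tool([
  [0, 0, 0],
  [0, 0, 0],
  [-0.013, -0.004, 0.038],
  [-0.026, -0.008, 0.075],
  [-0.04, -0.012, 0.113],
  [-0.04, -0.012, 0.18],
  [-0.04, -0.012, 0.18],
  [-0.04, -0.012, 0.18],
], claw=[24, 24, 24, 24, 24, 24, 24, 24], yaw=[0, 0, 0, 0, 0, 0, 0, 0])

```text
time: 26.4
tool_pos: [0.5037, 0.3227, 0.3329]
tcp_rot: [-3.106, -0.452, -0.01]
wrist_force: [1.0, -1.0, -1.6]
width: 0.353
grip_force: 41.1
```

Run:
```python
from h import *
s=bot.read_state(); print(s['time'],s['tool_pos'],s['width']*85.4,yawdeg(s),s['grip_force'])
print(go(.54,-.003,.0305,106.58))
```

```text
26.4 [0.5036958  0.32273081 0.3328796 ] 30.122427826518216 106.56067062605123 41.07435381913092
([0.0726, -0.6515, -0.2948], 0.0001)
```

Request:
drive_tool([
  [0.01, -0.08, 0],
  [0.02, -0.16, 0],
  [0.03, -0.24, 0],
  [0.04, -0.32, 0],
  [0.05, -0.4, 0],
  [0.06, -0.48, 0],
  [0.07, -0.56, 0],
  [0.073, -0.64, 0],
], claw=[24, 24, 24, 24, 24, 24, 24, 24], yaw=[0, 0, 0, 0, 0, 0, 0, 0])

```text
time: 27.07
tool_pos: [0.5389, 0.0001, 0.3281]
tcp_rot: [-3.109, -0.452, 0.002]
wrist_force: [0.4, 0.4, 0.3]
width: 0.356
grip_force: 41.0
```

Request:
drive_tool([
  [0, -0.012, -0.05],
  [0, -0.012, -0.12],
  [0, -0.012, -0.19],
  [0, -0.012, -0.25],
  [0, -0.012, -0.28],
  [0, -0.012, -0.29],
  [0, -0.012, -0.29],
  [0, -0.012, -0.29],
], claw=[24, 24, 24, 24, 24, 24, 24, 56], yaw=[0, 0, 0, 0, 0, 0, 0, 0])

```text
time: 27.73
tool_pos: [0.5389, -0.0039, 0.1836]
tcp_rot: [-3.109, -0.452, 0.002]
wrist_force: [0.3, 0.9, -0.5]
width: 0.483
grip_force: 0.0
```

Request:
drive_tool([
  [0, 0, 0],
  [0, 0, 0],
  [0, 0, 0],
  [0, 0, 0],
], claw=[56, 56, 56, 56], yaw=[0, 0, 0, 0])

```text
time: 28.07
tool_pos: [0.539, -0.004, 0.1839]
tcp_rot: [-3.109, -0.452, 0.001]
wrist_force: [-0.1, 0.2, -0.3]
width: 0.656
grip_force: 0.0
```

```bash
python3 -c "
from h import *
staged(); print(carrier(snap('top')))"
```

```text
28.0667 [ 0.53897903 -0.00401079  0.18385093] 56.03117201539941
4020 ((0.5461876392364502, -0.001089494675397873), (0.031583625823259354, 0.031063126400113106), 69.75432586669922) [0.04241359 0.0448547  0.04589887]
([0.0143, 0.0059, 0.0081], 0.4551)
(array([ 0.5027, -0.2267]), 8.47, 0.12, 0.2605)
```

Request:
drive_tool([
  [0.0143, 0.006, 0.007],
  [0.0143, 0.006, 0.007],
  [0.0143, 0.006, 0.007],
  [0.0143, 0.006, 0.007],
  [0.0143, 0.006, 0.007],
  [0.0143, 0.006, 0.007],
  [0.0143, 0.006, 0.007],
  [0.0143, 0.006, 0.007],
], claw=[56, 56, 56, 56, 56, 56, 56, 56], yaw=[0, 0.035, 0.074, 0.112, 0.15, 0.19, 0.228, 0.266])

```text
time: 28.83
tool_pos: [0.5471, -0.0008, 0.1881]
tcp_rot: [2.653, 1.682, 0.001]
wrist_force: [-0.8, -0.1, 0.4]
width: 0.657
grip_force: 0.0
```

Request:
drive_tool([
  [0, 0, 0],
  [0, 0, 0],
  [0, 0, 0],
  [0, 0, 0],
  [0, 0, 0],
  [0, 0, 0],
  [0, 0, 0],
  [0, 0, 0],
], claw=[56, 56, 56, 56, 56, 24, 24, 24], yaw=[0.039, 0.078, 0.117, 0.156, 0.19, 0.19, 0.19, 0.19])

```text
time: 29.5
tool_pos: [0.547, -0.0009, 0.1882]
tcp_rot: [2.051, 2.379, 0.001]
wrist_force: [-0.6, -0.2, 2.7]
width: 0.357
grip_force: 39.8
```

Request:
drive_tool([
  [0, 0, 0],
  [0, 0, 0.083],
  [0, 0, 0.166],
  [0, 0, 0.25],
  [-0.019, -0.08, 0.25],
  [-0.038, -0.16, 0.25],
  [-0.057, -0.24, 0.25],
  [-0.076, -0.32, 0.25],
], claw=[24, 24, 24, 24, 24, 24, 24, 24], yaw=[0, 0, 0, 0, 0, 0, 0, 0])

```text
time: 30.17
tool_pos: [0.5077, -0.1621, 0.3131]
tcp_rot: [2.048, 2.382, 0.0]
wrist_force: [0.6, -0.7, 0.2]
width: 0.36
grip_force: 40.0
```

Request:
drive_tool([
  [-0.019, -0.078, 0],
  [-0.019, -0.078, -0.05],
  [-0.019, -0.078, -0.09],
  [-0.019, -0.078, -0.09],
  [-0.019, -0.078, -0.09],
], claw=[24, 24, 24, 24, 24], yaw=[0, 0, 0, 0, 0])

```text
time: 30.58
tool_pos: [0.4978, -0.1998, 0.2662]
tcp_rot: [-2.047, -2.378, 0.002]
wrist_force: [0.6, 0.0, -0.3]
width: 0.358
grip_force: 40.0
```

Run:
```python
from h import *
s=bot.read_state(); print(s['time'],s['tool_pos'],s['width']*85.4,yawdeg(s),s['grip_force'])
print(carrier(snap('top')))
print(go(.4989,-.2002,.045,8.47))
```

```text
30.5833 [ 0.49779454 -0.19977554  0.26616758] 30.563335017415834 8.545145897333716 39.96281895786524
(array([ 0.4793, -0.0693]), 8.47, 0.12, 0.1509)
([0.0004, -0.0009, -0.1351], -0.0007)
```

Request:
drive_tool([
  [0, -0.001, -0.01],
  [0, -0.001, -0.025],
  [0, -0.001, -0.045],
  [0, -0.001, -0.065],
  [0, -0.001, -0.085],
  [0, -0.001, -0.105],
  [0, -0.001, -0.125],
  [0, -0.001, -0.131],
], claw=[24, 24, 24, 24, 24, 24, 24, 24], yaw=[0, 0, 0, 0, 0, 0, 0, 0])

```text
time: 31.3
tool_pos: [0.499, -0.2002, 0.2005]
tcp_rot: [-2.048, -2.382, -0.001]
wrist_force: [1.6, 0.5, 0.2]
width: 0.358
grip_force: 40.2
```

Request:
drive_tool([
  [0, 0, 0],
  [0, 0, 0],
  [0, 0, 0],
  [0, 0, 0],
  [0, 0, 0],
  [0, 0, 0.08],
  [0, 0, 0.16],
  [0, 0, 0.24],
], claw=[24, 56, 56, 56, 56, 56, 56, 56], yaw=[0, 0, 0, 0, 0, 0, 0, 0])

```text
time: 31.97
tool_pos: [0.498, -0.2003, 0.3227]
tcp_rot: [-2.046, -2.38, 0.002]
wrist_force: [0.9, -0.4, -1.1]
width: 0.658
grip_force: 0.0
```

Request:
drive_tool([
  [0.06, 0.05, 0],
  [0.12, 0.1, 0],
  [0.18, 0.15, 0],
  [0.24, 0.2, 0],
  [0.3, 0.24, 0],
  [0.36, 0.26, 0],
  [0.36, 0.26, 0],
  [0.36, 0.26, 0],
], claw=[20, 0, 0, 0, 0, 0, 0, 0], yaw=[0, 0, 0, 0, 0, 0, 0, 0])

```text
time: 32.63
tool_pos: [0.6798, -0.0697, 0.3218]
tcp_rot: [-2.046, -2.384, 0.001]
wrist_force: [-0.6, 0.0, 0.0]
width: -0.002
grip_force: 0.0
```

Run:
```python
from h import *
seats(); c=load('top')
cv2.imwrite('pics/t5.png',cv2.resize(c['color'][160:340,340:540],(667,600),interpolation=2)[...,::-1])
s=bot.read_state(); print(s['time'],s['tool_pos'],s['width']*85.4,yawdeg(s))
```

```text
carrier (array([ 0.5032, -0.2259]), 8.09, 0.1205, 0.1372)
-0.027 [ 0.507  -0.2526] 192 [ 0.5047 -0.2541] (0.035095151513814926, 0.037543173879384995) [0.0541 0.0572 0.0607]
-0.081 [ 0.5146 -0.3061] 154 [ 0.5135 -0.3066] (0.03038337454199791, 0.030362823978066444) [0.0536 0.0572 0.0602]
32.6833 [ 0.67870538 -0.07028427  0.32173018] -0.06603828533054135 8.671236527875404
```

View pics/t5.png

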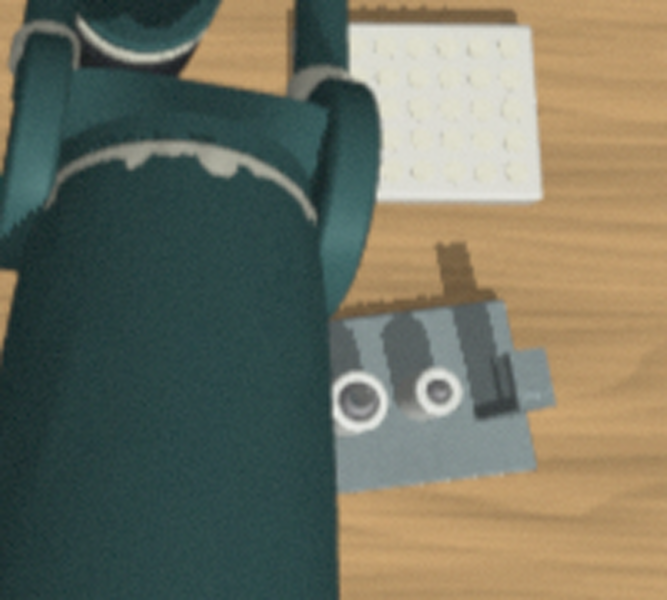

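Request:
drive_tool([
  [-0.068, -0.041, 0],
  [-0.136, -0.082, 0],
  [-0.136, -0.082, 0],
  [-0.136, -0.082, 0],
  [-0.136, -0.082, 0],
  [-0.136, -0.082, 0],
], claw=[45, 45, 45, 45, 45, 45], yaw=[0, 0, 0, 0, 0, 0])

```text
time: 33.18
tool_pos: [0.611, -0.1118, 0.3231]
tcp_rot: [2.048, 2.38, 0.002]
wrist_force: [1.1, 0.7, -0.6]
width: 0.523
grip_force: 0.0
```

Run:
```python
from h import *
s=bot.read_state(); print(s['time'],s['tool_pos'],s['width']*85.4,yawdeg(s))
c=snap('wrist','w6.png'); print(go(.611,-.111,.098,8.47))
P=cloud(c); z=P[...,2]; m=(z>.1)&(z<.115)&(c['color'].max(-1)<70)&(np.hypot(P[...,0]-.611,P[...,1]+.111)<.03)
print(m.sum(),P[m].mean(0) if m.any() else '')
```

```text
33.1833 [ 0.61104686 -0.11183357  0.32312573] 44.686982906672064 8.581258942984364
([-0.0007, 0.0011, -0.1401], -0.0008)
481 [ 0.61342797 -0.10949967  0.10638008]
```

View pics/w6.png

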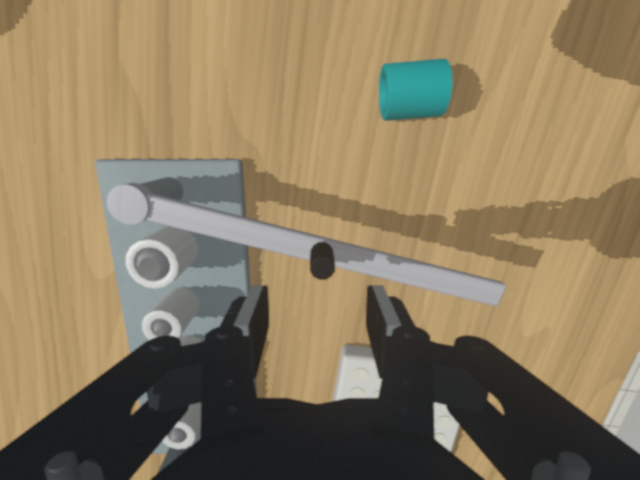

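Image: the knob is at (322,260), ahead of the pads in view. Sleeves show at (152,262), (160,325) and (180,432), with shaft tips inside the bores.

Run:
```python
from h import *
c=load('wrist');P=cloud(c); z=P[...,2]; k=(np.array([.503,-.2270]),8.47)
for y in (.081,.027,-.027,-.081):
    p=cpt(*k,0,y); m=(np.hypot(P[...,0]-p[0],P[...,1]-p[1])<.022)&(z>.05)&(z<.066)
    if m.sum()>20: print(y,p.round(4),m.sum(),np.round(rect(P,m)[0],4),np.percentile(z[m],[10,50,90]).round(4))
r=R.from_euler('z',8.47,degrees=True).as_matrix()[:2,:2]
d=r.T@(np.array([.612,-.1102])-k[0]); q=np.arctan2(d[0],.130-d[1]); print(d,q,np.hypot(d[0],.13-d[1]))
K0=cpt(*k,.13*np.sin(q),.13-.13*np.cos(q))
for f in np.linspace(q,-.03,13): print(round(f,2),((cpt(*k,.13*np.sin(f),.13-.13*np.cos(f))-K0)/.5).round(3))
```

```text
0.081 [ 0.4911 -0.1469] 1910 [ 0.4911 -0.146 ] [0.0532 0.0568 0.0601]
0.027 [ 0.499  -0.2003] 1037 [ 0.4988 -0.1963] [0.0525 0.0567 0.0589]
-0.081 [ 0.5149 -0.3071] 723 [ 0.5188 -0.3075] [0.0532 0.0568 0.0594]
[0.1250148 0.0994713] 1.331283235924457 0.12868839284524292
1.33 [0. 0.]
1.22 [-0.004 -0.029]
1.1 [-0.012 -0.058]
0.99 [-0.023 -0.085]
0.88 [-0.037 -0.111]
0.76 [-0.053 -0.135]
0.65 [-0.073 -0.158]
0.54 [-0.094 -0.178]
0.42 [-0.118 -0.195]
0.31 [-0.144 -0.209]
0.2 [-0.171 -0.221]
0.08 [-0.199 -0.229]
-0.03 [-0.228 -0.234]
```

Request:
drive_tool([
  [0.002, 0.003, -0.06],
  [0.002, 0.003, -0.11],
  [0.002, 0.003, -0.137],
  [0.002, 0.003, -0.137],
  [0.002, 0.003, -0.137],
  [0.002, 0.003, -0.137],
  [0.002, 0.003, -0.137],
  [0.002, 0.003, -0.137],
], claw=[45, 45, 45, 10, 10, 10, 10, 10], yaw=[0, 0, 0, 0, 0, 0, 0, 0], newtons=25)

```text
time: 33.9
tool_pos: [0.6127, -0.1099, 0.2544]
tcp_rot: [2.047, 2.381, 0.003]
wrist_force: [3.3, -0.0, -6.9]
width: 0.174
grip_force: 27.1
```

Run:
```python
from h import *
s=bot.read_state(); print(s['time'],s['tool_pos'],s['width']*85.4,s['grip_force'],s['wrist_force']); print(carrier(snap('top')))
```

```text
33.9 [ 0.61265189 -0.10986563  0.25442985] 14.89280235502291 27.12586998939514 [ 3.28525624 -0.00919813 -6.88496046]
(array([ 0.6126, -0.319 ]), -81.78, 0.0953, 0.1206)
```

Request:
drive_tool([
  [-0.004, -0.029, 0],
  [-0.012, -0.058, 0],
  [-0.023, -0.085, 0],
  [-0.037, -0.111, 0],
  [-0.053, -0.135, 0],
  [-0.073, -0.158, 0],
  [-0.094, -0.178, 0],
  [-0.118, -0.195, 0],
], claw=[10, 10, 10, 10, 10, 10, 10, 10], yaw=[0, 0, 0, 0, 0, 0, 0, 0])

```text
time: 34.62
tool_pos: [0.5534, -0.2088, 0.2545]
tcp_rot: [2.047, 2.378, 0.002]
wrist_force: [6.0, -3.5, -9.8]
width: 0.175
grip_force: 26.9
```

Request:
drive_tool([
  [-0.013, -0.008, 0],
  [-0.026, -0.014, 0],
  [-0.039, -0.02, 0],
  [-0.053, -0.026, 0],
  [-0.067, -0.03, 0],
  [-0.081, -0.034, 0],
  [-0.095, -0.036, 0],
  [-0.102, -0.037, 0],
], claw=[10, 10, 10, 10, 10, 10, 10, 10], yaw=[0, 0, 0, 0, 0, 0, 0, 0])

```text
time: 35.28
tool_pos: [0.5017, -0.2271, 0.2542]
tcp_rot: [2.046, 2.379, -0.001]
wrist_force: [2.9, -4.4, -9.6]
width: 0.177
grip_force: 26.8
```

Run:
```python
from h import *
s=bot.read_state(); print(s['time'],s['tool_pos'],s['width']*85.4,s['grip_force'],s['wrist_force']); print(cpt(np.array([.503,-.2270]),8.47,0,0))
c=snap('top','t7.png'); print(carrier(c))
```

```text
35.2833 [ 0.50171236 -0.22711186  0.25421503] 15.108341380449538 26.777719259262085 [ 2.92202098 -4.3629288  -9.57527444]
[ 0.503 -0.227]
(array([ 0.4732, -0.0999]), 11.55, 0.1201, 0.1851)
```

Request:
drive_tool([
  [-0.004, -0.001, 0],
  [-0.006, -0.001, 0],
  [-0.006, -0.001, 0],
  [0, 0, 0],
  [0, 0, 0],
  [0, 0, 0],
  [0, 0, 0.08],
  [0, 0, 0.16],
], claw=[10, 10, 10, 45, 45, 45, 45, 45], yaw=[0, 0, 0, 0, 0, 0, 0, 0])

```text
time: 36.0
tool_pos: [0.5003, -0.2251, 0.3319]
tcp_rot: [-2.043, -2.377, 0.003]
wrist_force: [1.6, 0.1, 0.4]
width: 0.525
grip_force: 0.0
```

Request:
drive_tool([
  [0, 0.08, 0.05],
  [0, 0.16, 0.05],
  [0, 0.24, 0.05],
  [0, 0.32, 0.05],
  [0, 0.4, 0.05],
  [0, 0.48, 0.05],
  [0, 0.56, 0.05],
  [0, 0.6, 0.05],
], claw=[45, 45, 45, 45, 45, 45, 45, 45], yaw=[0, 0, 0, 0, 0, 0, 0, 0])

```text
time: 36.67
tool_pos: [0.5012, 0.0776, 0.3597]
tcp_rot: [-2.045, -2.384, -0.003]
wrist_force: [0.6, -0.3, 0.2]
width: 0.527
grip_force: 0.0
```

Run:
```python
from h import *
s=bot.read_state(); print(s['time'],s['tool_pos'],s['wrist_force'])
seats(); c=load('top')
cv2.imwrite('pics/t8.png',cv2.resize(c['color'][160:340,340:540],(667,600),interpolation=2)[...,::-1])
```

```text
36.6667 [0.50116802 0.07760905 0.35972143] [ 0.58169692 -0.26547625  0.20843696]
carrier (array([ 0.4975, -0.2225]), 11.66, 0.1198, 0.3105)
0.081 [ 0.4811 -0.1432] 269 [ 0.4802 -0.1434] (0.03862528130412102, 0.03984152525663376) [0.0556 0.0734 0.077 ]
0.027 [ 0.492  -0.1961] 235 [ 0.4904 -0.1965] (0.03018777072429657, 0.043055277317762375) [0.0569 0.0747 0.0809]
-0.027 [ 0.503  -0.2489] 236 [ 0.5011 -0.2493] (0.03876923397183418, 0.039194732904434204) [0.0553 0.0727 0.077 ]
-0.081 [ 0.5139 -0.3018] 214 [ 0.5128 -0.3017] (0.029114432632923126, 0.04348720237612724) [0.0563 0.0744 0.0774]
```

View pics/t8.png

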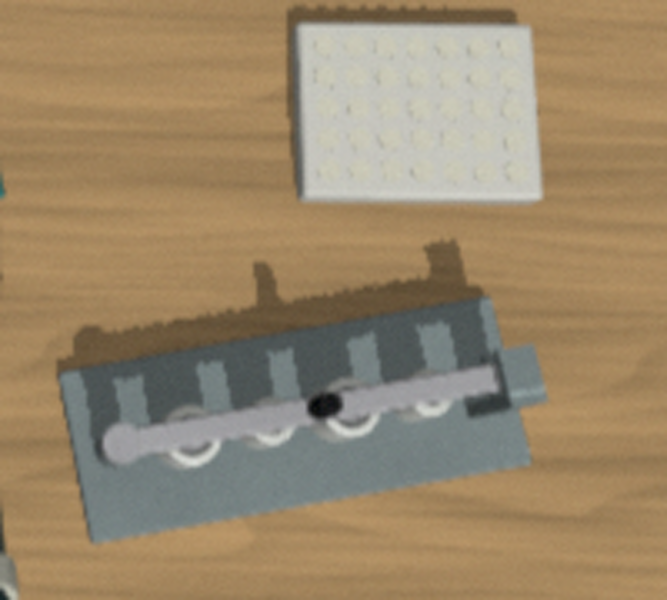

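Image: the bar runs from (122,443) into the keeper at (495,380), over the sleeves. The carrier has turned about 3°, so I measure the bar angle against it.

Run:
```python
from h import *
c=load('top'); k=carrier(c); P=cloud(c); z=P[...,2]
r=R.from_euler('z',k[1],degrees=True).as_matrix()[:2,:2]
L=(P[...,:2]-k[0])@r
m=(z>.07)&(z<.079)&(abs(L[...,0])<.05)&(L[...,1]<.11)&(L[...,1]>-.115)
f=np.polyfit(L[m][:,1],L[m][:,0],1); print(m.sum(),f,'x at pivot, keeper',np.polyval(f,[.13,0,-.13]))
kn=ray_z(c,340+325/3.333,160+405/3.333,.107)[:2]; print('knob local',(kn-k[0])@r)
m=(z>.083)&(z<.2)&(abs(L[...,0])<.05)&(L[...,1]<-.1)&(L[...,1]>-.17); print('keeper',L[m].mean(0) if m.any() else 0)
```

```text
783 [ 0.00101237 -0.00016062] x at pivot, keeper [-2.90155158e-05 -1.60623620e-04 -2.92231723e-04]
knob local [-0.00019201  0.00358744]
keeper [-0.00317626 -0.12839404]
```

```bash
python3 -c "
from workcell import bot
print(bot.finish_job())"
```

```text
the job is handed in; nothing more can be done
None
```

I put all four sleeves fully down on shafts of their own size, swung the bar closed into its keeper (about 0.001 rad by camera), and handed the job in at about 37 s; no verdict came back, and the carrier ended up turned about 3° with everything still seated.

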